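# Start and seat the mirror screw in its deep well

### The job

Fasten the mirror bracket to the vanity stand: take the long wing screw out of its holder, let it down the deep well in the stand's pillar, feel for the thread start at the bottom with light pressure, and turn it clockwise until it is fully home with its flange down at the pillar's rim. Never force the screw, whether pressing or turning; let go of it upright and leave the other things on the table where they are.

Things in the scene. Friction and masses are not known exactly. Their poses are not given: they have to be found in the camera images.
- screw: Wing screw standing upright, 114 mm long, about 90 g, hanging by its flange in the holder. Origin: centre of its lower tip; z up its axis, x along the wing. Steel shank 11 mm thick with tapered tip; grey round flange 36 mm across, 80 to 85 mm above the tip; flat upright wing, the grip, 40 mm long in x, 12 mm thick in y, 85 to 114 mm above the tip.
- screw_head (a point): Centre of the screw's wing, 105 mm above its tip; axes as the screw's. Grip the wing across its 12 mm thickness (fingers closing along the screw's y), fingertips just above the flange.
- screw_flange (a point): Centre of the underside of the screw's flange, 80 mm above the tip; axes as the screw's.
- screw_lugs (a point): Middle of the screw's cross pin, 9 mm above the tip: a round pin 5 mm thick, 22 mm from end to end along the screw's x, so in line with the wing. Its two ends are the thread lugs; half a turn makes no difference.
- holder: White plastic tube, outside 40 mm, bore 26 mm, 90 mm tall, on a 70 mm square foot, fixed. Origin under its centre, on the table. The screw hangs in it with the flange on the rim: lift it straight up 85 mm or more to clear it.
- vanity: White moulded vanity stand, fixed. Origin on the table; x to its back, y to its left. Drawer case 75 mm tall, x +-90 mm, y -95 to +195 mm. Round mirror 150 mm wide on a post at y +100 mm, top 320 mm up. Steel bracket 98 mm up from the mirror post to the pillar, which is 40 mm thick, 100 mm tall, at y -112 mm and holds the well.
- well_rim (a point): Centre of the well's mouth on top of the pillar, 100 mm above the table; z up, x and y as the stand's. Straight bore of 26 mm. Fully home, the screw's flange is about 1 mm above this rim. The screw must never bear on the stand (rim, wall, thread, stop) with more than 50 N in all; turning takes under 0.06 N m until the stop, and 0.2 N m is too much.
- insert_top (a point): Top centre of the brass thread insert in the well, 58 mm below the rim; axes as the stand's. Flat top, 14 mm bore for the screw's tip, two facing slots (thread starts) for the lugs. The line through the slots is within 0.6 rad either way of the stand's x; it is not measured. Lugs on the flat top: flange 15 mm above the rim. Lugs within 0.15 rad of the slots can be pressed in.
- thread_floor (a point): Point on the well's axis 75 mm below the rim; axes as the stand's. A spring under the screw's tip pushes up 4 N (lugs on the insert) to 7 N (home): weight alone does not sink the screw, press with 5 to 12 N. Pressed into the slots it drops about 11 mm onto solid thread, flange 3 to 5 mm above the rim. Let go there, it springs back up.
- thread_end (a point): Point on the well's axis 71 mm below the rim; axes as the stand's. From the slots the thread turns clockwise seen from above: 3.8 mm down per rad for 1.15 rad, then level to a solid stop about 1.5 rad from the slots, where it stays by itself. Play 1 mm in height, 0.15 rad in the slot. Turned the other way, not followed down, or turned on at the stop, the lugs jam and the force rises steeply.
- comb: Purple comb 160 mm long, lying flat; bystander.
- pick: Black hair pick 155 mm long with silicone tips, lying flat; bystander.
- bangles: A pair of glass bangles, 68 mm across, one on the other, 15 mm tall together; bystander.
- jar: Ceramic jar with a blue lid, 72 mm across, 78 mm tall; bystander.
There are look-alikes about, which are no part of the job. There is more than one size of the screw; the one meant has the size given above.

How it is judged:
By the outcome, as a careful person would: the job done as asked, in the order asked, and still so for the second after the job is handed in, with the robot touching nothing.
It also fails if it takes over 64 s, if anything falls off the work surface, if the arm or the gripper's body presses on something with over 40 N, if the wrist force passes 120 N, or if a joint passes its speed limit or range.

### The arm

A 6-joint arm with a two-finger parallel gripper is mounted at the origin on the work surface. World frame = base frame: x ahead of the robot, y to its left, z up, the work surface at z = 0. Lengths are in m, angles in rad, forces in N, time in s.
With the tool pointing down it reaches from about 0.3 to 0.875 m from the base axis. Payload 6.4 kg.
Tool frame: the origin (TCP) lies between the finger pads; the fingertips stand 25 mm ahead of it and the grasp point (between the pads) lies 6 mm ahead of it; z points along the fingers, y is the line along which they close (so a half turn about z gives the same grasp; the last joint's range is limited). The gripper opens to 85 mm and grips with 20 to 120 N. Pads are 22 mm wide; open, the fingers measure 114 mm over their backs; the gripper's body (76 mm by 85 mm) begins 54 mm behind the grasp point. The pads swing forward as they close: fully open they stand 13 mm farther back than shut.
Start: joints at [-0.206, 0.181, 1.607, -0, 1.354, -0.206], TCP at [0.575, 0, 0.256] pointing down, gripper open.
Joint ranges: [-2.99, 2.99], [-0.89, 2.07], [0.3, 2.58], [-1.14, 4.28], [0, 2.63], [-3.12, 3.12]. Speed limits (rad/s): [2.57, 2.57, 3.01, 3.14, 3.14, 3.14].

### API

Orientations are given as a unit quaternion [w, x, y, z].
In Python, from bench import ctrl gives the robot as it stands.
- The arm moves only by the tool servo_tool, never from a script. Its argument "series" is text: rows parted by semicolons, each of 7 numbers parted by spaces: the gripper command: -1 is fully open, 1 is shut, values between are in proportion, then the shift along the tool's x, y, z in m, then the turn, a rotation vector about the tool's x, y, z in degrees. A call has 1 to 12 rows; each row is the pose to reach, as a shift and turn from the pose commanded when the call began, along the tool's axes at that moment; what a row does not reach only later rows make up. A row lasts 1/12 s, in which the tool goes at most 41.7 mm and 7.16 degrees, less where a joint would pass 70% of its speed; a pose out of reach is approached as far as the arm can. A call with a gripper value outside its range is refused whole. The fingers move at their own pace and stop on an object; the grip force is fixed at half the most. Time passes only in rows, so rows that repeat a pose let the fingers close. It gives the time, the measured TCP pose, the force, the opening and the grip force at its end, in the units of the state.
- ctrl.get_obs(): the state, without advancing time (a new reading comes with each control period).
- ctrl.camera(name): name is "scene" or "side" or "wrist"; returns a dict with "img" (420x560x3 uint8, red, green, blue), "z_map" (420x560 float32, m along the optical axis (not along the pixel's ray), 0 where there is no reading), "fovy" (degrees; the focal length in pixels is half the picture's height over the tangent of half this angle, whatever the lens; pixels are square), "cx", "cy" (the principal point, pixels), "k1" (the pictures are not rectified: a ray, as slopes to the right and down, at radius r is drawn at 1 + k1 r^2 times it, then the intrinsics apply), "extrinsics" (4x4, takes a point from camera to world coordinates); the wrist camera has in their place "T_tool_cam" (4x4, takes a point from camera to tool coordinates, whose origin is the TCP and whose axes are the flange's). Camera axes: x right, y down, z forward; pixel columns grow to the right and rows downward; lengths in m; the calibration is good to about 2 mm. A picture is of the moment at which its call begins: read the wrist's pose just before it.
- ctrl.hand_in(): hands the job in; it is judged then, once.
The state is a dict: "time_s": time; "q": joint angles; "dq": joint speeds; "joint_efforts": joint torques, N m; "eef_pos": TCP position; "eef_rot": TCP orientation; "wrist_force": force on the tool from outside, world axes, zero at the start; "torque": the same for the moment, N m; "opening": opening from 0.0 (shut) to 1.0 (fully open); "grasp_force": force on a finger pad.
Only numpy, scipy, OpenCV 4.12 (cv2) and the standard library are available. Lean on these libraries where they do the work, as an engineer would, in place of code of your own. Each camera call takes 0.05 s, during which the arm holds its last target. There are 200 camera calls.

## Working session

There is one attempt and no reset: what is moved stays moved. The work goes in short steps, Python scripts to look and compute and a tool call to move; the robot and the scene stay as the last step left them, time stands still between calls to the robot, and variables do not carry over. Pictures are saved under pics/ and viewed, at most 10 in all, crops included, and the job is handed in when it is done.

Besides the shell and the picture viewer there is one more tool, called in YAML: its name, and indented under it one key for each argument. servo_tool: Moves the arm, as the interface text tells. Its arguments: {"type":"object","properties":{"series":{"type":"string"}},"required":["series"]}

```bash
ls; mkdir -p pics
cat > h.py <<'E'
import numpy as np, cv2, pickle
from scipy.spatial.transform import Rotation as R
from bench import ctrl
def shot(name,fn=None):
    o=ctrl.get_obs(); c=ctrl.camera(name)
    if 'extrinsics' in c: c['T']=np.array(c['extrinsics'])
    else:
        M=np.eye(4); q=o['eef_rot']; M[:3,:3]=R.from_quat([q[1],q[2],q[3],q[0]]).as_matrix(); M[:3,3]=o['eef_pos']
        c['T']=M@np.array(c['T_tool_cam'])
    if fn:
        cv2.imwrite('pics/'+fn+'.png',c['img'][:,:,::-1]); pickle.dump(c,open('pics/'+fn+'.pkl','wb'))
    return c
def load(fn): return pickle.load(open('pics/'+fn+'.pkl','rb'))
def rays(c,uv):
    uv=np.atleast_2d(uv).astype(float); f=210/np.tan(np.radians(c['fovy'])/2)
    K=np.array([[f,0,c['cx']],[0,f,c['cy']],[0,0,1]])
    p=cv2.undistortPoints(uv.reshape(-1,1,2),K,np.array([c['k1'],0,0,0,0.]))[:,0]
    return np.c_[p,np.ones(len(p))]
def plane(c,uv,z):
    d=rays(c,uv)@c['T'][:3,:3].T; o=c['T'][:3,3]; return o+d*((z-o[2])/d[:,2])[:,None]
def cloud(c):
    v,u=np.mgrid[0:420,0:560]; d=rays(c,np.c_[u.ravel(),v.ravel()])*c['z_map'].ravel()[:,None]
    return (d@c['T'][:3,:3].T+c['T'][:3,3]).reshape(420,560,3)
E
python3 - <<'E'
from h import *
print(ctrl.get_obs())
a=shot('scene','scene0');b=shot('side','side0');w=shot('wrist','wrist0')
for c in (a,b,w): print(c['fovy'],c['k1'],c['T'].round(3).tolist())
E
```

```text
pics
{'time_s': 0.0, 'q': array([-2.06298912e-01,  1.81583356e-01,  1.60796875e+00,  2.28416158e-05,
        1.35380966e+00, -2.06306452e-01]), 'dq': array([ 1.14582713e-03, -7.16346495e-05,  6.87512048e-04, -4.90829893e-04,
       -1.54807053e-03,  1.92692622e-05]), 'joint_efforts': array([ 3.41415571e-04, -4.44869328e+01, -3.51340663e+01, -2.51131587e-04,
        9.11703974e-03,  3.43231875e-05]), 'eef_pos': array([5.74505333e-01, 1.28350678e-04, 2.55379296e-01]), 'eef_rot': array([-7.46439340e-04,  7.07105584e-01,  7.07107425e-01, -4.74756064e-04]), 'wrist_force': array([ 0.60173355,  0.22570839, -0.18330669]), 'torque': array([0.01842521, 0.01576738, 0.03426316]), 'grasp_force': 0.0, 'opening': 1.0019758446237395}
56.92143779041294 -0.1028028286112671 [[-0.574, 0.52, -0.632, 1.024], [0.819, 0.376, -0.435, 0.245], [0.011, -0.767, -0.642, 0.515], [0.0, 0.0, 0.0, 1.0]]
54.66220788059317 0.02853353631003833 [[0.934, -0.215, 0.284, 0.34], [-0.356, -0.538, 0.764, -0.705], [-0.011, -0.815, -0.58, 0.581], [0.0, 0.0, 0.0, 1.0]]
62.87980567345065 -0.026943158199068944 [[1.0, 0.001, -0.001, 0.575], [0.001, -0.945, -0.326, 0.085], [-0.001, 0.326, -0.945, 0.373], [0.0, 0.0, 0.0, 1.0]]
```

View pics/scene0.png

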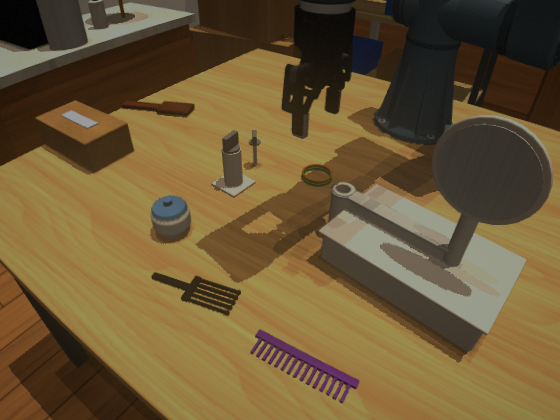

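View pics/side0.png

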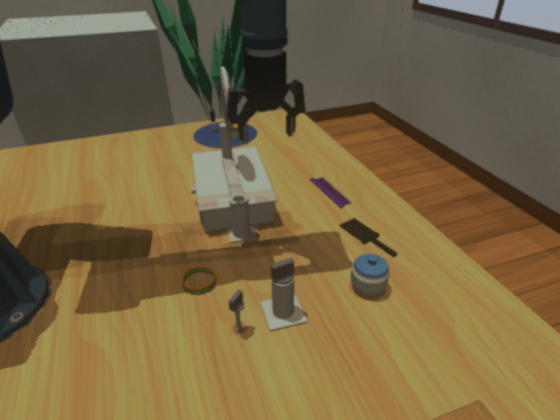

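Candidates for the screw are the one in the holder at scene (231,143) / side (283,270), and a smaller one standing free at scene (255,147) / side (237,300). By the description I choose the one in the white holder. Next I measure it and check it in a crop.

Run:
```python
from h import *
def fit(P):
    if len(P)<5: return None
    (c,s,a)=cv2.minAreaRect(P[:,:2].astype(np.float32)*1000); return np.round(c,1),np.round(s,1),round(a,1),len(P)
for n,(hu,hv),(wu,wv),(su,sv) in (('scene0',(231,150),(342,190),(255,147)),('side0',(283,285),(239,205),(237,305))):
    c=load(n); X=cloud(c)
    H=X[hv-35:hv+50,hu-30:hu+30].reshape(-1,3)
    print(n,'zmax',H[:,2].max())
    # restrict around holder
    pk=H[(H[:,2]>.097)&(H[:,2]<.16)]
    m=np.median(pk[:,:2],0);print('med',m)
    near=H[np.linalg.norm(H[:,:2]-m,axis=1)<.04]
    for lo,hi in((.02,.08),(.093,.098),(.099,.118),(.118,.13)): print(lo,hi,fit(near[(near[:,2]>lo)&(near[:,2]<hi)]))
    W=X[wv-15:wv+15,wu-20:wu+20].reshape(-1,3)
    print('rim',fit(W[(W[:,2]>.097)&(W[:,2]<.104)]))
    S=X[sv-20:sv+25,su-12:su+12].reshape(-1,3); S=S[(S[:,2]>.015)]
    print('small',S[:,2].max(),np.median(S,0))
c=load('scene0');d=load('side0')
a=cv2.resize(c['img'][110:230,190:360],(680,480)); cv2.imwrite('pics/crop1.png',a[:,:,::-1])
```

```text
scene0 zmax 0.515464010174444
med [ 0.52511448 -0.2177761 ]
0.02 0.08 (array([ 527.8, -214.7]), array([22.4, 39.9]), 43.2, 442)
0.093 0.098 (array([ 523.5, -216.9]), array([22.9, 34. ]), 58.6, 62)
0.099 0.118 (array([ 519.9, -217.6]), array([10.7, 42.3]), 83.0, 126)
0.118 0.13 (array([ 520.4, -221.5]), array([42.4, 14.5]), 4.9, 96)
rim (array([514. ,  44.6]), array([43.8, 64. ]), 1.0, 289)
small 0.515464010174444 [ 0.43638068 -0.22604413  0.06383297]
side0 zmax 0.5810259130086287
med [ 0.51662162 -0.23116454]
0.02 0.08 (array([ 513.7, -235. ]), array([22.6, 40.1]), 64.0, 532)
0.093 0.098 (array([ 519. , -237.3]), array([37.5, 14.2]), 3.4, 106)
0.099 0.118 (array([ 516.8, -231.9]), array([12.6, 40.2]), 79.5, 197)
0.118 0.13 (array([ 517.7, -227.3]), array([39.9, 13.8]), 5.4, 167)
rim (array([515.2,  38.2]), array([63.2, 41.7]), 72.3, 189)
small 0.5810259130086287 [ 0.43027267 -0.23626123  0.07054271]
```

View pics/crop1.png

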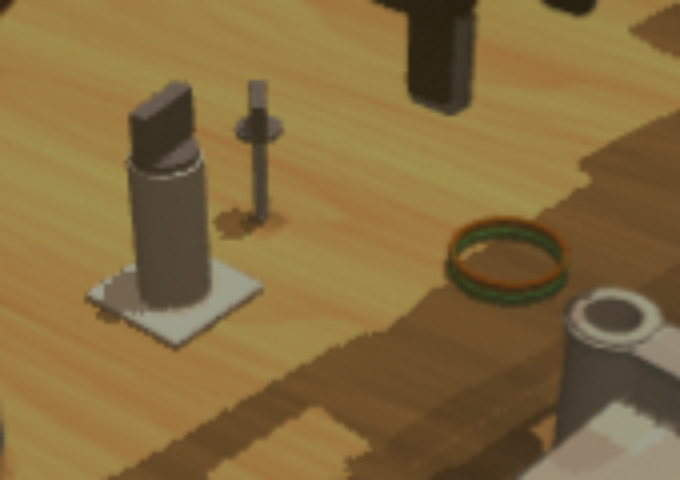

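The crop shows the wing screw with its flange on the white holder at (165,130). The small free-standing look-alike is at (258,150), about 85 mm nearer the robot. The bangles are at (508,260) and the pillar rim at (612,315). The choice holds, so I move above the holder and turn the tool so its x lies along world -x.

servo_tool:
  series: "-1 -0.04 -0.01 0 0 0 -7;-1 -0.08 -0.02 0 0 0 -14;-1 -0.12 -0.03 0 0 0 -21;-1 -0.16 -0.04 0 0 0 -28;-1 -0.19 -0.05 0 0 0 -35;-1 -0.215 -0.055 0 0 0 -42;-1 -0.225 -0.056 0 0 0 -49;-1 -0.225 -0.056 0 0 0 -56;-1 -0.225 -0.056 0 0 0 -63;-1 -0.225 -0.056 0 0 0 -70;-1 -0.225 -0.056 0 0 0 -77;-1 -0.225 -0.056 0 0 0 -84"

```text
time_s: 1.15
eef_pos: [0.5188, -0.225, 0.2559]
eef_rot: [-0.0, 0.059, 0.998, 0.0]
wrist_force: [0.4, -0.1, -0.0]
opening: 1.002
grasp_force: 0.0
```

servo_tool:
  series: "-1 0 0 0 0 0 -6;-1 0 0 0 0 0 -6;-1 0 0 0 0 0 -6"

```text
time_s: 1.4
eef_pos: [0.5189, -0.2249, 0.256]
eef_rot: [-0.0, 0.011, 1.0, 0.0]
wrist_force: [-0.3, 0.9, -0.2]
opening: 0.998
grasp_force: 0.0
```

Run:
```python
from h import *
o=ctrl.get_obs();print(o['time_s'],o['q'].round(3),o['eef_pos'].round(4),o['eef_rot'].round(4),o['wrist_force'])
c=shot('wrist','w1');X=cloud(c)
def fit(P):
    if len(P)<5: return None
    (c,s,a)=cv2.minAreaRect(P[:,:2].astype(np.float32)*1000); return np.round(c,1),np.round(s,1),round(a,1),len(P)
P=X.reshape(-1,3); P=P[np.linalg.norm(P[:,:2]-[.519,-.225],axis=1)<.045]
print('zmax',np.percentile(P[:,2],99))
for lo,hi in((.003,.015),(.09,.1),(.119,.13)): print(lo,hi,fit(P[(P[:,2]>lo)&(P[:,2]<hi)]))
# vanity from fixed cams
for n in('scene0','side0'):
    Y=cloud(load(n)).reshape(-1,3); Y=Y[(Y[:,0]>.2)&(Y[:,0]<.9)&(Y[:,1]>-.05)&(Y[:,1]<.5)]
    print(n,'case',fit(Y[(Y[:,2]>.070)&(Y[:,2]<.08)]),'mirror',fit(Y[(Y[:,2]>.2)&(Y[:,2]<.33)]),'br',fit(Y[(Y[:,2]>.09)&(Y[:,2]<.105)]))
```

```text
1.4 [-0.619  0.16   1.631  0.     1.351 -2.168] [ 0.5189 -0.2249  0.256 ] [-2.000e-04  1.100e-02  9.999e-01  2.000e-04] [-0.27999048  0.93313164 -0.15268447]
zmax 0.31928938856638517
0.003 0.015 (array([ 518.8, -223.1]), array([70. , 69.9]), 85.5, 2173)
0.09 0.1 (array([ 516.7, -223.3]), array([36. , 37.9]), 2.6, 783)
0.119 0.13 (array([ 518.8, -223.2]), array([39.7, 12. ]), 4.7, 769)
scene0 case (array([535.7, 177.3]), array([322.4, 183.3]), 82.4, 12075) mirror (array([542.4, 136. ]), array([143.8, 336.8]), 15.0, 11864) br (array([532.4, 133.4]), array([245.5,  43.7]), 80.6, 1901)
side0 case (array([531.6, 171.5]), array([330.4, 181.7]), 82.1, 3447) mirror (array([532.3, 124.5]), array([144.1, 333.8]), 16.9, 1942) br (array([528.8, 121.2]), array([232.5,  44.3]), 80.4, 685)
```

View pics/w1.png

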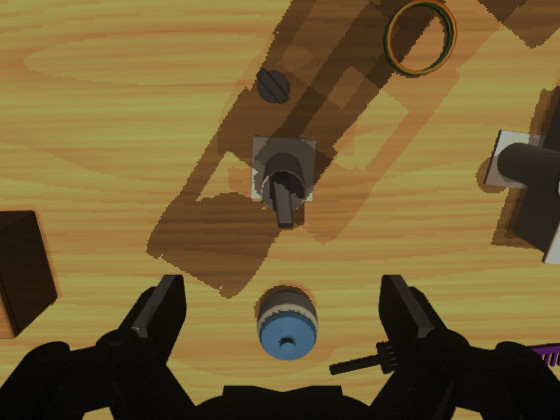

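The wrist view shows the wing at (283,205) over the holder, the bangles at (420,38), the jar at (288,325) and the pillar at the right edge. The wing centre comes out at (0.5188, -0.2232), yaw 4.7°, sized 40x12 mm as described. I descend and grip.

servo_tool:
  series: "-1 0 0.0017 0.03 0 0 -6;-1 0 0.0017 0.06 0 0 -6;-1 0 0.0017 0.09 0 0 -6;-1 0 0.0017 0.11 0 0 -6;-1 0 0.0017 0.125 0 0 -6;-1 0 0.0017 0.133 0 0 -6;-1 0 0.0017 0.133 0 0 -6;0.4 0 0.0017 0.133 0 0 -6;0.8 0 0.0017 0.133 0 0 -6;1 0 0.0017 0.133 0 0 -6;1 0 0.0017 0.133 0 0 -6;1 0 0.0017 0.133 0 0 -6"

```text
time_s: 2.45
eef_pos: [0.5195, -0.2236, 0.1242]
eef_rot: [0.001, -0.043, 0.999, -0.0]
wrist_force: [0.4, 0.5, -0.3]
opening: 0.3
grasp_force: 0.0
```

servo_tool:
  series: "1 0 0 0 0 0 0;1 0 0 0 0 0 0;1 0 0 0 0 0 0;1 0 0 0 0 0 0;1 0 0 0 0 0 0;1 0 0 0 0 0 0"

```text
time_s: 2.95
eef_pos: [0.5194, -0.2235, 0.1239]
eef_rot: [0.0, -0.043, 0.999, -0.0]
wrist_force: [-0.9, -0.3, 5.8]
opening: 0.127
grasp_force: 59.4
```

servo_tool:
  series: "1 0 0 -0.01 0 0 0;1 0 0 -0.025 0 0 0;1 0 0 -0.045 0 0 0;1 0 0 -0.065 0 0 0;1 0 0 -0.085 0 0 0;1 0 0 -0.105 0 0 0;1 0 0 -0.115 0 0 0;1 0 0 -0.12 0 0 0;1 0 0 -0.12 0 0 0"

```text
time_s: 3.7
eef_pos: [0.5193, -0.2235, 0.2442]
eef_rot: [0.001, -0.043, 0.999, -0.001]
wrist_force: [0.4, 0.5, -1.6]
opening: 0.126
grasp_force: 58.5
```

Run:
```python
from h import *
def fit(P):
    (c,s,a)=cv2.minAreaRect(P[:,:2].astype(np.float32)*1000); return np.round(c,1),np.round(s,1),round(a,1),len(P)
o=ctrl.get_obs();print(o['eef_pos'],o['wrist_force'],o['torque'],o['opening'],o['q'].round(2))
for n in('scene','side'):
    c=shot(n,n+'1');Y=cloud(c).reshape(-1,3)
    Q=Y[(np.linalg.norm(Y[:,:2]-o['eef_pos'][:2],axis=1)<.03)&(Y[:,2]>.105)&(Y[:,2]<.25)]
    print(n,'low',np.percentile(Q[:,2],1))
    for z in np.arange(.12,.25,.01):
        S=Q[abs(Q[:,2]-z)<.004]; print(round(z,3),len(S),(S.mean(0)*1000).round(1) if len(S) else '')
    # ellipse of rim: white annulus points
    Q=Y[(np.linalg.norm(Y[:,:2]-[.515,.04],axis=1)<.035)&(Y[:,2]>.097)&(Y[:,2]<.104)]
    print('rim z',np.median(Q[:,2]),fit(Q[Q[:,1]<.045]))
a=cv2.resize(cv2.cvtColor(cv2.imread('pics/side1.png'),cv2.COLOR_BGR2RGB)[120:330,150:400],(714,600));cv2.imwrite('pics/crop2.png',a[:,:,::-1])
```

```text
[ 0.51934234 -0.22347138  0.24419557] [ 0.42656188  0.48492498 -1.55506482] [ 0.0009939   0.01045163 -0.0029579 ] 0.12576795467808133 [-0.62  0.17  1.65 -0.    1.33 -2.27]
scene low 0.13529145157268377
0.12 0 
0.13 3 [ 522.3 -221.3  131.9]
0.14 27 [ 522.6 -219.8  140.3]
0.15 19 [ 522.4 -219.6  150.4]
0.16 22 [ 522.  -219.6  160.6]
0.17 22 [ 521.6 -220.3  169.9]
0.18 19 [ 522.8 -220.2  180.1]
0.19 25 [ 522.2 -219.7  190.1]
0.2 22 [ 522.4 -219.2  199.6]
0.21 34 [ 529.  -212.8  212.3]
0.22 53 [ 531.7 -216.   220.2]
0.23 82 [ 528.7 -213.4  230.2]
0.24 90 [ 528.4 -214.8  240. ]
rim z 0.09857753291911048 (array([514.8,  28.6]), array([32.5, 44.6]), 89.9, 155)
side low 0.1336442799347153
0.12 0 
0.13 10 [ 516.4 -228.5  132.2]
0.14 43 [ 516.4 -227.8  139.6]
0.15 26 [ 516.  -228.8  149.9]
0.16 29 [ 516.8 -229.1  159.7]
0.17 25 [ 516.8 -228.7  170.2]
0.18 27 [ 516.6 -229.2  179.9]
0.19 30 [ 516.9 -229.1  190.1]
0.2 15 [ 516.1 -229.9  198.4]
0.21 75 [ 514.8 -237.4  212.5]
0.22 72 [ 512.8 -232.6  220.2]
0.23 115 [ 514.  -236.3  230.1]
0.24 139 [ 511.6 -234.3  240.6]
rim z 0.09893739521801662 (array([511.6,  26.1]), array([37.7, 41.1]), 72.2, 122)
```

View pics/crop2.png

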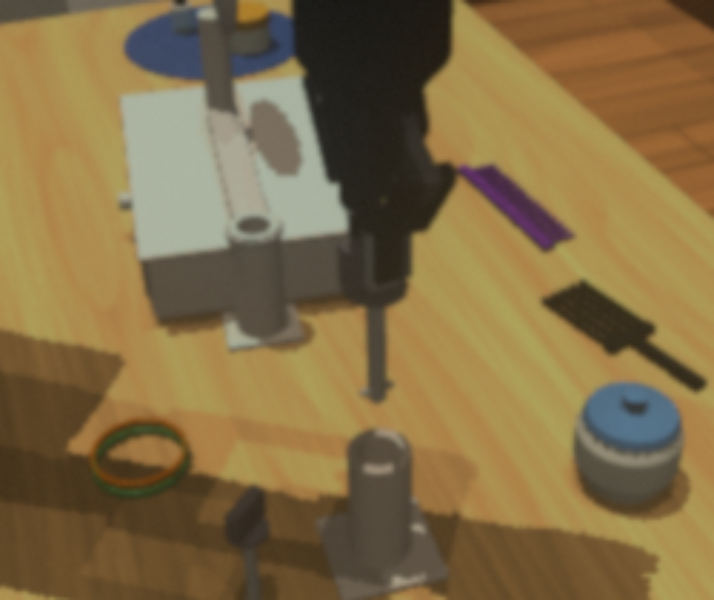

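The crop shows the screw held upright at (376,350), clear of the holder at (380,500). The pillar mouth is at (255,230) and the bystanders are undisturbed. I move beside the pillar for a wrist look.

servo_tool:
  series: "1 -0.001 0.015 -0.02 0 0 0;1 -0.002 0.04 -0.04 0 0 0;1 -0.004 0.07 -0.04 0 0 0;1 -0.006 0.1 -0.04 0 0 0;1 -0.008 0.13 -0.04 0 0 0;1 -0.01 0.155 -0.04 0 0 0;1 -0.011 0.175 -0.04 0 0 0;1 -0.011 0.183 -0.04 0 0 0;1 -0.011 0.183 -0.04 0 0 0;1 -0.011 0.183 -0.04 0 0 0"

```text
time_s: 4.63
eef_pos: [0.5141, -0.0403, 0.2825]
eef_rot: [-0.001, -0.043, 0.999, -0.0]
wrist_force: [0.1, -0.1, -0.6]
opening: 0.126
grasp_force: 58.7
```

```bash
cat > m.py <<'E'
from h import *
import sys
n=sys.argv[1]
o=ctrl.get_obs();print(o['time_s'],o['eef_pos'].round(4),o['eef_rot'].round(4),o['q'].round(3),o['wrist_force'].round(2))
c=shot('wrist',n);X=cloud(c)
near=np.linalg.norm(X[...,:2]-[.514,.034],axis=2)<.034
m=near&(abs(X[...,2]-.1)<.006)
P=X[m];print('z',np.median(P[:,2]),len(P))
# bore: pixels enclosed by rim -> ellipse of hole, cast to z=.1
v,u=np.nonzero(m);mk=(m*255).astype(np.uint8)
cs,h=cv2.findContours(mk,cv2.RETR_CCOMP,cv2.CHAIN_APPROX_NONE)
for k,hh in zip(cs,h[0]):
    if len(k)>25:
        for zz in (.1,):
            q=plane(c,k[:,0],zz)[:,:2]; 
            (x,y),r=cv2.minEnclosingCircle((q*1000).astype(np.float32))
            A=np.c_[2*q,np.ones(len(q))];s=np.linalg.lstsq(A,(q**2).sum(1),rcond=None)[0]
            print('hole' if hh[3]>=0 else 'outer',len(k),k[:,0].mean(0),'fit',s[:2]*1000,1000*np.sqrt(s[2]+s[0]**2+s[1]**2),'enc',x,y,r)
E
python3 m.py w2
```

```text
4.6333 [ 0.5141 -0.0403  0.2825] [-7.000e-04 -4.330e-02  9.991e-01 -1.000e-04] [-3.080e-01  2.500e-02  1.723e+00 -1.000e-03  1.394e+00 -1.966e+00] [ 0.08 -0.1  -0.63]
z 0.09864192251378512 1717
outer 169 [366.9408284  192.49112426] fit [513.13309215  37.37116933] 25.028592632262054 enc 514.041015625 37.79047393798828 29.67555809020996
hole 77 [359.1038961  191.09090909] fit [512.37361454  30.46829817] 12.603996919062565 enc 512.5245971679688 30.57148551940918 13.276415824890137
```

View pics/w2.png

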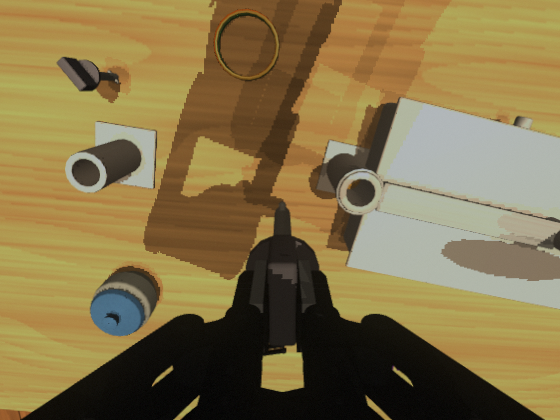

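The wrist view shows the shank tip at (281,203), the well's mouth at (359,191), the empty holder at (87,172) and the look-alike at (78,72). I check the tip position in the same picture.

Run:
```python
from h import *
c=load('w2');X=cloud(c);print(c['T'].round(3).tolist())
W=X[190:262,255:310].reshape(-1,3);W=W[(W[:,2]>.15)&(W[:,2]<.29)]
for z in np.arange(.155,.26,.01):
    S=W[abs(W[:,2]-z)<.005]
    if len(S)>3: print(round(z,3),len(S),S.mean(0).round(4),S.min(0).round(4)[:2],S.max(0).round(4)[:2])
```

```text
[[-0.087, 0.942, 0.324, 0.431], [0.996, 0.083, 0.028, -0.047], [0.0, 0.325, -0.946, 0.4], [0.0, 0.0, 0.0, 1.0]]
0.175 80 [ 0.5074 -0.0402  0.1776] [ 0.5026 -0.0448] [ 0.5129 -0.0342]
0.185 92 [ 0.5087 -0.0399  0.1843] [ 0.5042 -0.0447] [ 0.512  -0.0344]
0.195 95 [ 0.5094 -0.04    0.1951] [ 0.5076 -0.045 ] [ 0.5137 -0.0341]
0.205 104 [ 0.5095 -0.0399  0.2052] [ 0.5079 -0.0449] [ 0.513  -0.0342]
0.215 101 [ 0.5091 -0.04    0.2148] [ 0.5077 -0.0447] [ 0.512  -0.0345]
0.225 7 [ 0.5084 -0.0399  0.2205] [ 0.5081 -0.0413] [ 0.5088 -0.0385]
0.245 26 [ 0.4981 -0.0408  0.2494] [ 0.4961 -0.0533] [ 0.5028 -0.0288]
0.255 615 [ 0.501 -0.041  0.254] [ 0.493  -0.0537] [ 0.5092 -0.0276]
```

servo_tool:
  series: "1 -0.001 0.012 0 0 0 -5;1 -0.003 0.03 0 0 0 -10;1 -0.004 0.05 0 0 0 -15;1 -0.005 0.064 0 0 0 -20;1 -0.0052 0.0705 0 0 0 -23;1 -0.0052 0.0705 0.02 0 0 -23;1 -0.0052 0.0705 0.035 0 0 -23;1 -0.0052 0.0705 0.045 0 0 -23;1 -0.0052 0.0705 0.045 0 0 -23;1 -0.0052 0.0705 0.045 0 0 -23"

```text
time_s: 5.52
eef_pos: [0.5134, 0.0298, 0.2379]
eef_rot: [-0.001, -0.241, 0.971, 0.0]
wrist_force: [-0.8, -0.6, -0.5]
opening: 0.129
grasp_force: 58.7
```

Run:
```python
from h import *
o=ctrl.get_obs();print(o['eef_pos'].round(4),o['eef_rot'].round(4),o['q'].round(3),o['wrist_force'].round(2))
c=shot('wrist','w3');a=cv2.resize(c['img'][130:330,180:400],(660,600));cv2.imwrite('pics/crop3.png',a[:,:,::-1])
X=cloud(c);W=X[150:300,220:340].reshape(-1,3);W=W[np.linalg.norm(W[:,:2]-o['eef_pos'][:2],axis=1)<.015]
for z in (.13,.14,.15,.16,.17):
    S=W[abs(W[:,2]-z)<.005]
    if len(S)>3:
        T=(S-o['eef_pos'])@c['T'][:3,:3]; print(z,len(S),S.mean(0).round(4),'across',T[:,0].min().round(4),T[:,0].max().round(4))
for n in('scene','side'):
    Y=cloud(shot(n)).reshape(-1,3)
    S=Y[(np.linalg.norm(Y[:,:2]-o['eef_pos'][:2],axis=1)<.02)&(Y[:,2]>.13)&(Y[:,2]<.19)];print(n,len(S),np.median(S,0).round(4))
```

```text
[0.5134 0.0298 0.2379] [-6.000e-04 -2.405e-01  9.706e-01  2.000e-04] [-0.173  0.063  1.776 -0.     1.304 -2.23 ] [-0.83 -0.56 -0.49]
0.13 69 [0.5077 0.0276 0.1326] across -0.0045 0.0061
0.14 101 [0.5082 0.0279 0.1389] across -0.0043 0.0059
0.15 95 [0.5092 0.0282 0.1502] across -0.0048 0.0061
0.16 105 [0.5091 0.0284 0.1604] across -0.0046 0.006
0.17 97 [0.5088 0.0282 0.1699] across -0.0044 0.0058
scene 190 [0.5184 0.033  0.1613]
side 142 [0.5123 0.0233 0.1595]
```

View pics/crop3.png

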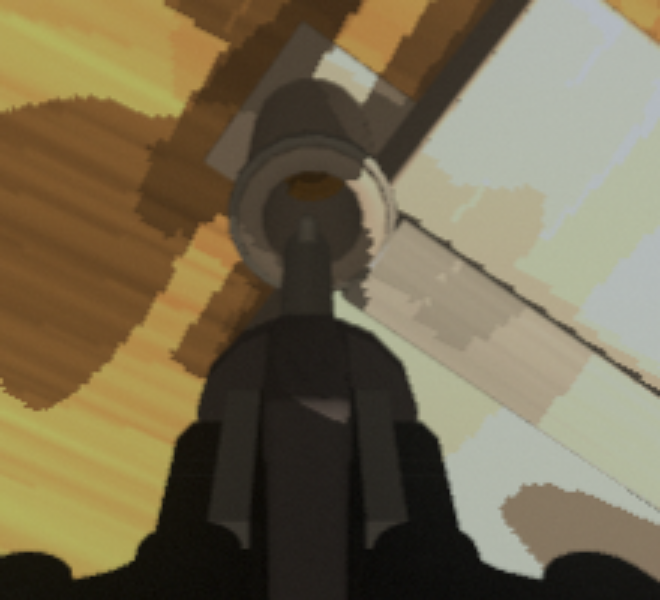

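The crop shows the tip over the bore at (307,230), with the brass insert visible at (315,185). The shank axis is about 0.6 mm off the well's axis in x, so I correct that and go down the well.

servo_tool:
  series: "1 0.0005 0.0003 0.01 0 0 0;1 0.0005 0.0003 0.02 0 0 0;1 0.0005 0.0003 0.03 0 0 0;1 0.0005 0.0003 0.04 0 0 0;1 0.0005 0.0003 0.04 0 0 0"

```text
time_s: 6.08
eef_pos: [0.5115, 0.0311, 0.1953]
eef_rot: [-0.002, -0.241, 0.97, 0.001]
wrist_force: [0.6, 2.0, -2.4]
opening: 0.126
grasp_force: 58.5
```

servo_tool:
  series: "1 0 0 0.01 0 0 0;1 0 0 0.02 0 0 0;1 0 0 0.03 0 0 0;1 0 0 0.038 0 0 0;1 0 0 0.038 0 0 0;1 0 0 0.038 0 0 0"

```text
time_s: 6.58
eef_pos: [0.5125, 0.0308, 0.1596]
eef_rot: [-0.001, -0.241, 0.97, 0.0]
wrist_force: [0.1, -0.6, -0.9]
opening: 0.128
grasp_force: 58.6
```

servo_tool:
  series: "1 0 0 0.003 0 0 0;1 0 0 0.006 0 0 0;1 0 0 0.008 0 0 0;1 0 0 0.008 0 0 0"

```text
time_s: 6.92
eef_pos: [0.5126, 0.0307, 0.152]
eef_rot: [-0.0, -0.241, 0.97, 0.0]
wrist_force: [0.3, 0.1, -0.1]
opening: 0.132
grasp_force: 58.6
```

servo_tool:
  series: "1 0 0 0.0007 0 0 0;1 0 0 0.0015 0 0 0;1 0 0 0.0015 0 0 0"

```text
time_s: 7.17
eef_pos: [0.5129, 0.0307, 0.1508]
eef_rot: [0.0, -0.241, 0.97, -0.0]
wrist_force: [0.2, -0.3, -2.0]
opening: 0.127
grasp_force: 58.6
```

servo_tool:
  series: "1 0 0 0.0005 0 0 0;1 0 0 0.001 0 0 0;1 0 0 0.001 0 0 0"

```text
time_s: 7.42
eef_pos: [0.5128, 0.0307, 0.1497]
eef_rot: [-0.0, -0.241, 0.97, 0.0]
wrist_force: [-0.7, -0.2, -1.2]
opening: 0.125
grasp_force: 58.6
```

servo_tool:
  series: "1 0 0 0.0005 0 0 0;1 0 0 0.001 0 0 0;1 0 0 0.001 0 0 0"

```text
time_s: 7.67
eef_pos: [0.513, 0.0307, 0.149]
eef_rot: [0.0, -0.241, 0.97, -0.0]
wrist_force: [0.2, 0.1, 1.0]
opening: 0.128
grasp_force: 59.0
```

servo_tool:
  series: "1 0 0 0.0005 0 0 0;1 0 0 0.001 0 0 0;1 0 0 0.001 0 0 0"

```text
time_s: 7.92
eef_pos: [0.5133, 0.0307, 0.1487]
eef_rot: [0.0, -0.241, 0.97, -0.0]
wrist_force: [-2.2, 1.0, 7.6]
opening: 0.127
grasp_force: 60.0
```

Contact comes at the height predicted for the lugs on the flat top. I press slightly more and search clockwise.

servo_tool:
  series: "1 0.0001 0 0.0005 0 0 4;1 0.0001 0 0.0005 0 0 8;1 0.0001 0 0.0005 0 0 8;1 0.0001 0 0.0005 0 0 8"

```text
time_s: 8.25
eef_pos: [0.5137, 0.0303, 0.1487]
eef_rot: [0.001, -0.173, 0.985, -0.001]
wrist_force: [-2.1, -1.7, 7.7]
opening: 0.127
grasp_force: 60.0
```

```bash
cat > s.py <<'E'
from h import *
o=ctrl.get_obs();q=o['eef_rot'];M=R.from_quat([q[1],q[2],q[3],q[0]]).as_matrix()
print(o['eef_pos'].round(4),'yaw',np.degrees(np.arctan2(-M[1,0],-M[0,0])).round(1),'tilt',np.degrees(M[:2,2]).round(2),'F',o['wrist_force'].round(2),'T',o['torque'].round(3),'q6',o['q'][5].round(2))
E
python3 s.py
```

```text
[0.5137 0.0303 0.1487] yaw 19.9 tilt [ 0.13 -0.04] F [-2.09 -1.73  7.7 ] T [-0.144  0.397 -0.057] q6 -2.09
```

servo_tool:
  series: "1 0.0006 0 0 0 0 4;1 0.0006 0 0 0 0 8;1 0.0006 0 0 0 0 8;1 0.0006 0 0 0 0 8"

```text
time_s: 8.58
eef_pos: [0.5136, 0.0302, 0.1487]
eef_rot: [0.002, -0.104, 0.995, -0.0]
wrist_force: [-0.4, -0.1, 6.8]
opening: 0.127
grasp_force: 59.8
```

```bash
python3 s.py
```

```text
[0.5136 0.0302 0.1487] yaw 11.9 tilt [ 0.19 -0.03] F [-0.43 -0.15  6.81] T [ 0.001  0.067 -0.007] q6 -1.95
```

servo_tool:
  series: "1 0.0001 0 0.0005 0 0 4;1 0.0001 0 0.0005 0 0 8;1 0.0001 0 0.0005 0 0 8;1 0.0001 0 0.0005 0 0 8"

```text
time_s: 8.92
eef_pos: [0.5138, 0.0301, 0.1487]
eef_rot: [0.002, -0.034, 0.999, -0.0]
wrist_force: [0.9, -0.3, 10.1]
opening: 0.129
grasp_force: 60.2
```

```bash
python3 s.py
```

```text
[0.5138 0.0301 0.1487] yaw 3.9 tilt [ 0.23 -0.05] F [ 0.88 -0.27 10.09] T [0.005 0.164 0.03 ] q6 -1.81
```

servo_tool:
  series: "1 0.0001 0 0 0 0 4;1 0.0001 0 0 0 0 8;1 0.0001 0 0 0 0 8;1 0.0001 0 0 0 0 8"

```text
time_s: 9.25
eef_pos: [0.5138, 0.03, 0.1486]
eef_rot: [0.002, 0.036, 0.999, -0.0]
wrist_force: [1.2, -1.1, 8.2]
opening: 0.124
grasp_force: 60.0
```

```bash
python3 s.py
```

```text
[0.5138 0.03   0.1486] yaw -4.1 tilt [ 0.24 -0.05] F [ 1.19 -1.09  8.2 ] T [-0.05   0.    -0.059] q6 -1.67
```

servo_tool:
  series: "1 0.0001 0 0 0 0 4;1 0.0001 0 0 0 0 8;1 0.0001 0 0 0 0 8;1 0.0001 0 0 0 0 8"

```text
time_s: 9.58
eef_pos: [0.5137, 0.0301, 0.1486]
eef_rot: [0.002, 0.105, 0.994, -0.0]
wrist_force: [0.8, 0.4, 7.4]
opening: 0.128
grasp_force: 60.0
```

```bash
python3 s.py
```

```text
[0.5137 0.0301 0.1486] yaw -12.1 tilt [ 0.25 -0.05] F [0.76 0.38 7.38] T [-0.104 -0.087 -0.047] q6 -1.53
```

servo_tool:
  series: "1 0.0001 0 0 0 0 4;1 0.0001 0 0 0 0 8;1 0.0001 0 0 0 0 8;1 0.0001 0 0 0 0 8"

```text
time_s: 9.92
eef_pos: [0.5135, 0.0302, 0.1484]
eef_rot: [0.002, 0.175, 0.985, 0.0]
wrist_force: [0.5, -0.6, 7.9]
opening: 0.126
grasp_force: 59.8
```

```bash
python3 s.py
```

```text
[0.5135 0.0302 0.1484] yaw -20.1 tilt [ 0.24 -0.03] F [ 0.52 -0.62  7.87] T [-0.033 -0.172  0.007] q6 -1.39
```

servo_tool:
  series: "1 0.0001 0 0 0 0 4;1 0.0001 0 0 0 0 8;1 0.0001 0 0 0 0 8;1 0.0001 0 0 0 0 8"

```text
time_s: 10.25
eef_pos: [0.5129, 0.0303, 0.1477]
eef_rot: [0.002, 0.242, 0.97, 0.0]
wrist_force: [2.0, 0.1, 5.1]
opening: 0.125
grasp_force: 59.4
```

```bash
python3 s.py
```

```text
[0.5129 0.0303 0.1477] yaw -28.0 tilt [ 0.17 -0.03] F [1.98 0.08 5.08] T [-0.012 -0.553 -0.004] q6 -1.26
```

The z reading dropped 0.7 mm and the force eased, so the lugs are starting into the slots. I centre a little further and press in.

servo_tool:
  series: "1 0.0001 0 0 0 0 4;1 0.0001 0 0.001 0 0 4;1 0.0001 0 0.002 0 0 4;1 0.0001 0 0.002 0 0 4"

```text
time_s: 10.58
eef_pos: [0.5125, 0.0305, 0.1452]
eef_rot: [0.001, 0.275, 0.961, 0.0]
wrist_force: [2.6, 0.7, 2.9]
opening: 0.126
grasp_force: 59.2
```

```bash
python3 s.py
```

```text
[0.5125 0.0305 0.1452] yaw -31.9 tilt [ 0.12 -0.  ] F [2.57 0.69 2.95] T [ 0.112 -0.733 -0.04 ] q6 -1.19
```

servo_tool:
  series: "1 -0.0004 0.0003 0.0015 0 0 0;1 -0.0004 0.0003 0.003 0 0 0;1 -0.0004 0.0003 0.0045 0 0 0;1 -0.0004 0.0003 0.0045 0 0 0"

```text
time_s: 10.92
eef_pos: [0.5126, 0.0306, 0.1404]
eef_rot: [0.0, 0.275, 0.961, 0.0]
wrist_force: [3.2, -0.0, 1.7]
opening: 0.127
grasp_force: 59.2
```

servo_tool:
  series: "1 0 0 0.0008 0 0 0;1 0 0 0.0015 0 0 0;1 0 0 0.0015 0 0 0"

```text
time_s: 11.17
eef_pos: [0.5126, 0.0306, 0.1391]
eef_rot: [0.001, 0.276, 0.961, 0.0]
wrist_force: [2.1, 0.4, 4.2]
opening: 0.127
grasp_force: 59.6
```

```bash
python3 s.py
```

```text
[0.5126 0.0306 0.1391] yaw -32.0 tilt [ 0.07 -0.  ] F [2.09 0.43 4.16] T [ 0.071 -0.653 -0.001] q6 -1.18
```

Down 9.5 mm so far. I feel for the solid thread in 1 mm steps.

servo_tool:
  series: "1 -0.0003 0.0002 0.0005 0 0 0;1 -0.0003 0.0002 0.001 0 0 0;1 -0.0003 0.0002 0.001 0 0 0"

```text
time_s: 11.42
eef_pos: [0.513, 0.0305, 0.1384]
eef_rot: [0.0, 0.276, 0.961, 0.0]
wrist_force: [1.4, 0.3, 7.7]
opening: 0.129
grasp_force: 60.1
```

```bash
python3 s.py
```

```text
[0.513  0.0305 0.1384] yaw -32.0 tilt [ 0.05 -0.01] F [1.42 0.28 7.72] T [ 0.025 -0.225 -0.047] q6 -1.18
```

Solid thread at TCP z 0.1384, which puts the flange 4.5 mm above the rim as expected. I turn clockwise and follow it down.

servo_tool:
  series: "1 0.0001 0 0.0001 0 0 3;1 0.0001 0 0.0003 0 0 6;1 0.0001 0 0.0005 0 0 9;1 0.0001 0 0.0005 0 0 9"

```text
time_s: 11.75
eef_pos: [0.5128, 0.0305, 0.1379]
eef_rot: [0.0, 0.352, 0.936, 0.0]
wrist_force: [0.8, -0.7, 7.1]
opening: 0.128
grasp_force: 60.0
```

```bash
python3 s.py
```

```text
[0.5128 0.0305 0.1379] yaw -41.2 tilt [ 0.05 -0.02] F [ 0.82 -0.68  7.08] T [-0.035 -0.205 -0.017] q6 -1.02
```

servo_tool:
  series: "1 0.0001 0 0.0002 0 0 3;1 0.0001 0 0.0004 0 0 6;1 0.0001 0 0.0006 0 0 9;1 0.0001 0 0.0006 0 0 9"

```text
time_s: 12.08
eef_pos: [0.5127, 0.0306, 0.1373]
eef_rot: [0.0, 0.424, 0.906, 0.0]
wrist_force: [0.9, 0.4, 8.8]
opening: 0.127
grasp_force: 60.0
```

```bash
python3 s.py
```

```text
[0.5127 0.0306 0.1373] yaw -50.2 tilt [ 0.04 -0.01] F [0.93 0.45 8.85] T [ 0.031 -0.212 -0.001] q6 -0.87
```

Following well. I continue with two steps per turn.

servo_tool:
  series: "1 0.0001 0 0.0002 0 0 3;1 0.0001 0 0.0004 0 0 6;1 0.0001 0 0.0006 0 0 9;1 0.0001 0 0.0006 0 0 9"

```text
time_s: 12.42
eef_pos: [0.5126, 0.0306, 0.1367]
eef_rot: [0.0, 0.494, 0.87, 0.0]
wrist_force: [1.0, -0.0, 8.3]
opening: 0.127
grasp_force: 59.9
```

servo_tool:
  series: "1 0.0001 0 0.0002 0 0 3;1 0.0001 0 0.0004 0 0 6;1 0.0001 0 0.0006 0 0 9;1 0.0001 0 0.0006 0 0 9"

```text
time_s: 12.75
eef_pos: [0.5126, 0.0307, 0.1361]
eef_rot: [0.0, 0.56, 0.828, 0.0]
wrist_force: [0.1, -0.1, 8.4]
opening: 0.124
grasp_force: 59.9
```

```bash
python3 s.py
```

```text
[0.5126 0.0307 0.1361] yaw -68.2 tilt [ 0.04 -0.02] F [ 0.09 -0.12  8.43] T [ 0.014 -0.174 -0.037] q6 -0.55
```

servo_tool:
  series: "1 0.0001 0 0.0002 0 0 3;1 0.0001 0 0.0004 0 0 6;1 0.0001 0 0.0006 0 0 9;1 0.0001 0 0.0006 0 0 9"

```text
time_s: 13.08
eef_pos: [0.5125, 0.0308, 0.1355]
eef_rot: [0.0, 0.624, 0.782, 0.0]
wrist_force: [0.7, -0.1, 9.1]
opening: 0.125
grasp_force: 60.0
```

servo_tool:
  series: "1 0.0001 0 0.0002 0 0 3;1 0.0001 0 0.0004 0 0 6;1 0.0001 0 0.0006 0 0 9;1 0.0001 0 0.0006 0 0 9"

```text
time_s: 13.42
eef_pos: [0.5125, 0.0309, 0.1349]
eef_rot: [0.0, 0.683, 0.73, 0.0]
wrist_force: [1.3, 0.8, 8.1]
opening: 0.127
grasp_force: 60.1
```

```bash
python3 s.py
```

```text
[0.5125 0.0309 0.1349] yaw -86.2 tilt [ 0.03 -0.02] F [1.27 0.78 8.07] T [-0.033 -0.137  0.008] q6 -0.24
```

servo_tool:
  series: "1 0.0001 0 0.0002 0 0 3;1 0.0001 0 0.0004 0 0 6;1 0.0001 0 0.0005 0 0 8;1 0.0001 0 0.0005 0 0 8"

```text
time_s: 13.75
eef_pos: [0.5124, 0.031, 0.1344]
eef_rot: [0.0, 0.732, 0.681, 0.0]
wrist_force: [0.4, -0.2, 8.9]
opening: 0.126
grasp_force: 60.1
```

servo_tool:
  series: "1 0.0001 0 0.0001 0 0 2;1 0.0001 0 0.0002 0 0 4;1 0.0001 0 0.0002 0 0 6;1 0.0001 0 0.0002 0 0 6"

```text
time_s: 14.08
eef_pos: [0.5123, 0.0311, 0.1341]
eef_rot: [0.0, 0.767, 0.642, -0.0]
wrist_force: [-0.2, -0.0, 7.5]
opening: 0.126
grasp_force: 60.0
```

```bash
python3 s.py
```

```text
[0.5123 0.0311 0.1341] yaw -100.1 tilt [ 0.01 -0.02] F [-0.21 -0.01  7.51] T [-0.064 -0.105 -0.02 ] q6 0.01
```

Now the level part, in small steps, watching the torque about z for the stop (expected near -118°).

servo_tool:
  series: "1 0 0 0.0001 0 0 3;1 0 0 0.0001 0 0 6;1 0 0 0.0001 0 0 6;1 0 0 0.0001 0 0 6"

```text
time_s: 14.42
eef_pos: [0.5122, 0.0311, 0.1339]
eef_rot: [0.0, 0.799, 0.602, -0.0]
wrist_force: [0.0, -0.2, 7.3]
opening: 0.129
grasp_force: 60.0
```

```bash
python3 s.py
```

```text
[0.5122 0.0311 0.1339] yaw -106.0 tilt [-0.   -0.02] F [ 0.04 -0.2   7.33] T [-0.036 -0.046  0.011] q6 0.11
```

servo_tool:
  series: "1 0 0 0.0001 0 0 2;1 0 0 0.0002 0 0 4;1 0 0 0.0002 0 0 4;1 0 0 0.0002 0 0 4"

```text
time_s: 14.75
eef_pos: [0.5123, 0.0312, 0.1339]
eef_rot: [0.0, 0.819, 0.573, -0.0]
wrist_force: [-0.5, 0.3, 9.5]
opening: 0.126
grasp_force: 60.2
```

```bash
python3 s.py
```

```text
[0.5123 0.0312 0.1339] yaw -110.0 tilt [ 0.   -0.01] F [-0.5   0.33  9.53] T [0.024 0.103 0.014] q6 0.18
```

Level reached: z is constant. I go on in 2–3° steps.

servo_tool:
  series: "1 0 0 0 0 0 1.5;1 0 0 0 0 0 3;1 0 0 0 0 0 3;1 0 0 0 0 0 3"

```text
time_s: 15.08
eef_pos: [0.5123, 0.0312, 0.1339]
eef_rot: [0.0, 0.834, 0.552, 0.0]
wrist_force: [-0.7, 1.3, 9.4]
opening: 0.127
grasp_force: 60.2
```

```bash
python3 s.py; python3 s.py
```

```text
[0.5123 0.0312 0.1339] yaw -113.0 tilt [ 0.01 -0.01] F [-0.65  1.33  9.43] T [ 0.085  0.046 -0.04 ] q6 0.23
[0.5123 0.0312 0.1339] yaw -113.0 tilt [ 0.01 -0.01] F [-0.65  1.33  9.43] T [ 0.085  0.046 -0.04 ] q6 0.23
```

```bash
echo "print('tau6',o['joint_efforts'][5].round(4),'w',o['dq'][5].round(4))" >> s.py; python3 s.py | tail -1
```

```text
tau6 0.0385 w -0.0048
```

servo_tool:
  series: "1 0 0 0 0 0 1;1 0 0 0 0 0 2;1 0 0 0 0 0 2;1 0 0 0 0 0 2"

```text
time_s: 15.42
eef_pos: [0.5123, 0.0312, 0.1339]
eef_rot: [0.0, 0.843, 0.537, 0.0]
wrist_force: [-0.2, 0.6, 10.4]
opening: 0.13
grasp_force: 60.1
```

```bash
python3 s.py
```

```text
[0.5123 0.0312 0.1339] yaw -115.0 tilt [ 0.02 -0.01] F [-0.2   0.6  10.44] T [0.039 0.003 0.012] q6 0.27
tau6 0.0259 w -0.0045
```

servo_tool:
  series: "1 0 0 0 0 0 1;1 0 0 0 0 0 2;1 0 0 0 0 0 2;1 0 0 0 0 0 2"

```text
time_s: 15.75
eef_pos: [0.5124, 0.0312, 0.1339]
eef_rot: [0.0, 0.853, 0.522, 0.0]
wrist_force: [0.3, -0.9, 8.5]
opening: 0.129
grasp_force: 60.1
```

```bash
python3 s.py
```

```text
[0.5124 0.0312 0.1339] yaw -117.0 tilt [ 0.02 -0.02] F [ 0.31 -0.9   8.52] T [-0.015 -0.056 -0.009] q6 0.3
tau6 0.0285 w -0.0019
```

servo_tool:
  series: "1 0 0 0 0 0 1;1 0 0 0 0 0 2;1 0 0 0 0 0 2;1 0 0 0 0 0 2"

```text
time_s: 16.08
eef_pos: [0.5124, 0.0311, 0.1339]
eef_rot: [0.0, 0.862, 0.507, 0.0]
wrist_force: [-0.5, -0.2, 8.2]
opening: 0.131
grasp_force: 60.1
```

```bash
python3 s.py
```

```text
[0.5124 0.0311 0.1339] yaw -119.0 tilt [ 0.03 -0.02] F [-0.47 -0.24  8.2 ] T [-0.03  -0.061  0.04 ] q6 0.34
tau6 0.0305 w -0.0014
```

servo_tool:
  series: "1 0 0 0 0 0 1;1 0 0 0 0 0 2;1 0 0 0 0 0 2;1 0 0 0 0 0 2"

```text
time_s: 16.42
eef_pos: [0.5124, 0.031, 0.1339]
eef_rot: [0.0, 0.87, 0.492, 0.0]
wrist_force: [0.1, -0.7, 9.1]
opening: 0.129
grasp_force: 60.0
```

```bash
python3 s.py
```

```text
[0.5124 0.031  0.1339] yaw -121.0 tilt [ 0.03 -0.04] F [ 0.15 -0.67  9.07] T [-0.127 -0.1    0.049] q6 0.37
tau6 0.0383 w -0.0036
```

servo_tool:
  series: "1 0 0 0 0 0 0.7;1 0 0 0 0 0 1.5;1 0 0 0 0 0 1.5;1 0 0 0 0 0 1.5"

```text
time_s: 16.75
eef_pos: [0.5125, 0.0309, 0.1339]
eef_rot: [0.001, 0.877, 0.481, 0.0]
wrist_force: [-1.6, -0.2, 8.3]
opening: 0.127
grasp_force: 60.0
```

```bash
python3 s.py
```

```text
[0.5125 0.0309 0.1339] yaw -122.5 tilt [ 0.04 -0.04] F [-1.63 -0.25  8.29] T [-0.158 -0.195 -0.005] q6 0.4
tau6 0.039 w -0.0009
```

servo_tool:
  series: "1 0 0 0 0 0 0.7;1 0 0 0 0 0 1.5;1 0 0 0 0 0 1.5;1 0 0 0 0 0 1.5"

```text
time_s: 17.08
eef_pos: [0.5125, 0.0308, 0.1339]
eef_rot: [0.001, 0.883, 0.469, 0.0]
wrist_force: [0.9, -1.1, 8.3]
opening: 0.127
grasp_force: 60.0
```

```bash
python3 s.py
```

```text
[0.5125 0.0308 0.1339] yaw -124.0 tilt [ 0.04 -0.05] F [ 0.94 -1.12  8.26] T [-0.226 -0.188  0.007] q6 0.42
tau6 0.0452 w -0.0034
```

servo_tool:
  series: "1 0 0 0 0 0 0.7;1 0 0 0 0 0 1.5;1 0 0 0 0 0 1.5;1 0 0 0 0 0 1.5"

```text
time_s: 17.42
eef_pos: [0.5126, 0.0308, 0.1339]
eef_rot: [0.001, 0.889, 0.458, 0.0]
wrist_force: [1.2, -1.5, 7.5]
opening: 0.127
grasp_force: 59.9
```

```bash
python3 s.py
```

```text
[0.5126 0.0308 0.1339] yaw -125.5 tilt [ 0.05 -0.06] F [ 1.2  -1.45  7.51] T [-0.35  -0.192 -0.033] q6 0.45
tau6 0.0542 w -0.0012
```

servo_tool:
  series: "1 0 0 0 0 0 0.7;1 0 0 0 0 0 1.5;1 0 0 0 0 0 1.5;1 0 0 0 0 0 1.5"

```text
time_s: 17.75
eef_pos: [0.5126, 0.0307, 0.1339]
eef_rot: [0.001, 0.895, 0.446, 0.0]
wrist_force: [1.8, -1.6, 7.6]
opening: 0.129
grasp_force: 59.9
```

```bash
python3 s.py
```

```text
[0.5126 0.0307 0.1339] yaw -127.0 tilt [ 0.05 -0.06] F [ 1.76 -1.56  7.62] T [-0.324 -0.212  0.01 ] q6 0.48
tau6 0.0734 w -0.0009
```

The torque is now rising steadily with lateral reaction, at 95° from the slots and level height, so it is at the stop. I unload the turn slightly and release.

servo_tool:
  series: "1 0 0 -0.0004 0 0 -1.5;1 0 0 -0.0008 0 0 -3;1 0 0 -0.0008 0 0 -3;1 0 0 -0.0008 0 0 -3"

```text
time_s: 18.08
eef_pos: [0.5125, 0.0308, 0.1344]
eef_rot: [0.001, 0.883, 0.469, 0.0]
wrist_force: [1.7, -2.4, 5.2]
opening: 0.129
grasp_force: 59.5
```

```bash
python3 s.py
```

```text
[0.5125 0.0308 0.1344] yaw -124.1 tilt [ 0.04 -0.05] F [ 1.68 -2.35  5.18] T [-0.467 -0.506  0.026] q6 0.42
tau6 -0.0891 w 0.0076
```

servo_tool:
  series: "1 -0.0002 0.0005 0 0 0 1;1 -0.0002 0.0005 0 0 0 1.5;1 -0.0002 0.0005 0 0 0 1.5;1 -0.0002 0.0005 0 0 0 1.5"

```text
time_s: 18.42
eef_pos: [0.5126, 0.0306, 0.1343]
eef_rot: [0.0, 0.889, 0.457, 0.0]
wrist_force: [2.5, -1.1, 5.5]
opening: 0.129
grasp_force: 59.6
```

```bash
python3 s.py
```

```text
[0.5126 0.0306 0.1343] yaw -125.6 tilt [ 0.02 -0.02] F [ 2.49 -1.14  5.53] T [-0.283 -0.335  0.033] q6 0.45
tau6 0.0463 w -0.0016
```

Torque and side loads are small now. I open and rise straight up.

servo_tool:
  series: "0.6 0 0 0 0 0 0;0.3 0 0 0 0 0 0;0 0 0 0 0 0 0;0 0 0 0 0 0 0;0 0 0 0 0 0 0;0 0 0 0 0 0 0;0 0 0 -0.01 0 0 0;0 0 0 -0.025 0 0 0;0 0 0 -0.045 0 0 0;0 0 0 -0.07 0 0 0;0 0 0 -0.09 0 0 0;0 0 0 -0.1 0 0 0"

```text
time_s: 19.42
eef_pos: [0.5138, 0.0307, 0.2378]
eef_rot: [0.001, 0.889, 0.457, 0.002]
wrist_force: [0.7, 1.1, 0.8]
opening: 0.5
grasp_force: 0.0
```

```bash
python3 s.py
python3 - <<'E'
from h import *
for n in('wrist','scene'):
    c=shot(n,'end_'+n);Y=cloud(c).reshape(-1,3);Y=Y[np.linalg.norm(Y[:,:2]-[.5125,.0305],axis=1)<.026]
    for lo,hi in((.100,.112),(.126,.145)):
        S=Y[(Y[:,2]>lo)&(Y[:,2]<hi)]
        if len(S)>5:print(n,lo,len(S),cv2.minAreaRect((S[:,:2]*1000).astype(np.float32)),'z med',np.percentile(S[:,2],[10,50,90]).round(4))
a=load('end_wrist')['img'];b=cv2.resize(load('end_scene')['img'][60:240,230:470],(560,420))
cv2.imwrite('pics/end.png',cv2.resize(np.hstack([a,b]),(800,300))[:,:,::-1])
E
```

```text
[0.5138 0.0307 0.2378] yaw -125.6 tilt [ 0.27 -0.04] F [0.66 1.12 0.85] T [ 0.    -0.004  0.015] q6 0.45
tau6 -0.0 w -0.0006
wrist 0.1 986 ((514.9467163085938, 32.689632415771484), (36.04608154296875, 37.57448959350586), 53.1903076171875) z med [0.1025 0.106  0.1069]
wrist 0.126 980 ((514.013916015625, 31.02989959716797), (40.039817810058594, 11.91184139251709), 54.92340850830078) z med [0.1336 0.1349 0.1357]
scene 0.1 159 ((518.7361450195312, 33.869895935058594), (29.28157615661621, 36.351539611816406), 13.038407325744629) z med [0.1012 0.1056 0.11  ]
scene 0.126 152 ((514.5813598632812, 32.18141555786133), (41.60029602050781, 12.731636047363281), 52.25873565673828) z med [0.128  0.134  0.1355]
```

View pics/end.png

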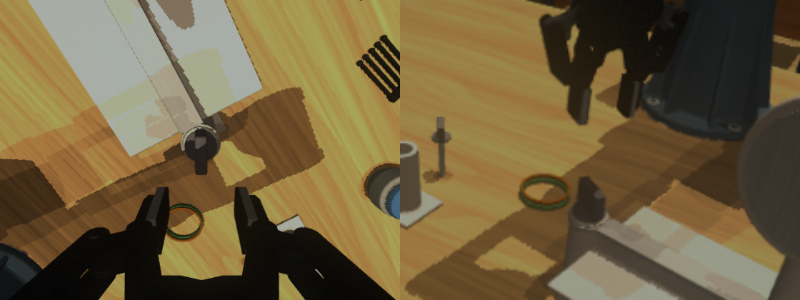

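The final view shows the wing upright at (200,150) left and (590,200) right. The flange sits at the rim with its top at 0.106 m, about 1 mm of gap. The wing yaw is unchanged and the bystanders are undisturbed, so I hand in.

```bash
python3 -c "
from bench import ctrl
print(ctrl.hand_in())"
```

```text
the job is handed in; nothing more can be done
None
```

The wing screw is turned clockwise to its stop, with the flange about 1 mm above the pillar's rim and the screw released upright; the bystanders were not touched, and I handed the job in at about 19.5 s (no verdict came back).

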